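# Set the skiving machine's thickness ring and lock it

### The job

On the bench skiving machine, gently push the upright lever post of the thickness ring round with the fingertips, without gripping it, until the ring's pointer stands opposite the tooth of the setting rider on the scale. Then press the lock plunger in the middle of the ring all the way down, so that it stays down, and draw the hand clear. Leave the rider where it is and do not disturb the other things on the bench.

Things in the scene. Friction and masses are not known exactly. Their poses are not given: they have to be found in the camera images.
- machine: Grey bench skiving machine, fixed. Origin at bench level under the ring's vertical axis; x points from the axis to the scale's middle mark. Deck 45 mm high, x -120 to 120, y -250 to 120 mm. On it a scale disc 184 mm across (top at 49 mm) with dark marks 0.2 rad apart, and the steel ring, 104 mm across, top at 64 mm. Feed head and motor at y < -160 mm, up to 122 mm high.
- ring (a joint): Turn of the ring, rad, counterclockwise from above positive, limits -1.1 to 1.1. At 0 the pointer points along the machine's +x and the lever, exactly opposite, along -x. It starts 0.3 to 1.55 rad clockwise of the rider, so turn it counterclockwise. Even friction (about 2.5 N at the post); stays where it is left. More than 20 N on ring or lever counts as gripping or forcing.
- post_top (a point): Centre of the top of the lever post: a black upright round post, 14 mm in diameter, on the end of the ring's lever arm, 105 mm from the axis; this point is 105 mm above the bench; the post reaches 45 mm down to the 14 mm wide arm (arm's top at 60 mm). Turns with the ring.
- pointer_tip (a point): Tip of the ring's pointer, a dark steel bar 4 mm wide that sticks out 16 mm from the ring opposite the lever; 68 mm from the axis, 56 mm above the bench.
- rider_tooth (a point): Tip of the setting rider's tooth. The rider is a dark steel block 14 x 14 mm, 13 mm high, clamped on the outer part of the scale disc, with a 4 mm wide tooth pointing in to the ring. This point is 70 mm from the axis, 56 mm above the bench: pointer tip and tooth tip face each other 2 mm apart when the ring is set. The rider is stiff but can be knocked out of place.
- plunger_top (a point): Centre of the top of the lock plunger, a black mushroom knob 28 mm in diameter on the ring's axis; 82 mm above the bench when up, 74 mm when fully down. Below it a fixed collar 44 mm in diameter, top at 70 mm.
- plunger (a joint): How far the lock plunger is pressed down, in m: 0 up, 0.008 fully down. It takes about 4 N and stays where it is left.
- spool: Thread spool, 40 mm in diameter, 60 mm high, upright, on the bench to the machine's left; origin at the centre of its underside.
- jar: Amber jar with a steel cap, 52 mm in diameter, 65 mm high, upright, on the bench to the machine's left; origin at the centre of its underside.
- brush: Glue brush lying on the bench before the machine (robot's side); origin under its middle, x along it.
- hammer: Hammer lying on the bench to the right of the machine; origin under its middle, x along it.
- tin: Open aluminium tin, 90 x 70 mm, 28 mm high, beyond the machine; origin at the centre of its underside.
- last: Wooden shoe last, 220 x 72 mm, 95 mm high, lying well to the left; origin at the centre of its underside.

How it is judged:
On the way, in this order (a step that is already met when the one before it is completed fails the run):
1. the pointer stands opposite the rider's tooth, the plunger still up (horizontal distance between pointer_tip and rider_tooth below 0.0046 m and value of joint plunger below 0.003 m and velocity of joint ring between -0.05 and 0.05 rad/s), for 0.3 s.
2. the plunger is pressed fully down with the ring still set (horizontal distance between pointer_tip and rider_tooth below 0.0046 m and value of joint plunger above 0.0065 m), for 0.1 s.
At the end, for the whole second after the job is handed in: The pointer's tip is within 4.6 mm (horizontally) of the tip of the rider's tooth, which leaves about 4 mm (0.06 rad) to either side; the plunger is down by more than 6.5 of its 8 mm; the rider has moved less than 3 mm; the ring is at rest (all of step 2 and distance of rider_tooth from where it was at the start of the episode below 0.003 m and velocity of joint ring between -0.02 and 0.02 rad/s); the robot touches nothing.
It fails at once if the lever or ring is gripped or forced (more than 20 N on it) (contact force between anything else and ring above 20 N).
It fails at once if the plunger is pressed (over 4 mm) while the pointer is not at the tooth (value of joint plunger above 0.004 m and not (horizontal distance between pointer_tip and rider_tooth below 0.0046 m)).
It fails at once if the setting rider is moved by more than 3 mm (distance of rider_tooth from where it was at the start of the episode above 0.003 m).
It fails at once if another thing on the bench is moved or lifted by more than 20 mm (distance of any of spool, jar, brush, hammer, tin, last from where it was at the start of the episode above 0.02 m).
It fails at once if an upright thing is tipped over (angle between any of spool, jar's own z axis and vertical above 0.5 rad).
It also fails if it takes over 54 s, if anything falls off the work surface, if the arm or the gripper's body presses on something with over 40 N, if the wrist force passes 120 N, or if a joint passes its speed limit or range.

### The arm

A 7-joint arm with a two-finger parallel gripper is mounted at the origin on the work surface. World frame = base frame: x ahead of the robot, y to its left, z up, the work surface at z = 0. Lengths are in m, angles in rad, forces in N, time in s.
With the tool pointing down it reaches from about 0.4 to 0.85 m from the base axis. Payload 10.4 kg.
Tool frame: the origin (TCP) lies midway between the tips of the shut fingers; the grasp point (between the pads) lies 19 mm behind it (r.grasp_offset is the distance from the TCP to the grasp point, in m); x points along the fingers, y is the direction in which the jaws open and shut, and the axes are right-handed (so a half turn about x gives the same grasp; the last joint's range is limited). The gripper opens to 87 mm and grips with 3 to 60 N. Pads are 19 mm wide; open, the fingers measure 117 mm over their backs; the gripper's body (75 mm by 190 mm) begins 51 mm behind the grasp point.
Start: joints at [-1.13, 0.332, -0.065, 1.46, 0.022, 1.35, -0.088], TCP at [0.28, 0.559, 0.223] pointing down, gripper open.
Joint ranges: [-2.6, 2.6], [-0.5, 2.12], [-1.47, 1.34], [0.16, 2.42], [-1.27, 4.41], [0.06, 2.06], [-2.6, 2.6]. Speed limits (rad/s): [2.22, 2.22, 2.79, 2.79, 3.14, 3.14, 3.14].

### API

Orientations are given as a unit quaternion [x, y, z, w].
In Python, from bench import r, vision, close_job gives the robot as it stands. The module is installed in compiled form; this text tells all that it offers.
- The arm moves only by the shell command python3 -m pendant 'ROWS' [OPENING] [FORCE]. ROWS is text: rows parted by semicolons, each of 6 numbers parted by spaces: the shift along the tool's x, y, z in units of 0.25 m (1.0 is 0.25 m), then the turn, a rotation vector about the tool's x, y, z in units of 1.5 rad (1.0 is 1.5 rad). A call has 1 to 8 rows; each row is the pose to reach, as a shift and turn from the pose commanded when the call began, along the tool's axes at that moment; what a row does not reach only later rows make up. A row lasts 1/10 s, in which the tool goes at most 50 mm and 8.59 degrees, less where a joint would pass 70% of its speed; a pose out of reach is approached as far as the arm can. A call with a number of a shift or a turn outside -1 to 1 is refused whole. A call with a gripper value outside its range is refused whole. OPENING is the gripper command: -1 is shut, 1 is fully open, values between are in proportion, set as the call begins (- or left out, the last holds). The fingers move at their own pace and stop on an object; FORCE is the grip in N (left out, the last holds). Time passes only in rows, so rows that repeat a pose let the fingers close. It gives the time, the measured TCP pose, the force and the opening at its end, in the units of the state.
- r.read_state(): the state, without advancing time (a new reading comes with each control period).
- vision.camera(name): name is "scene" or "top" or "wrist"; returns (picture, depth): 480x640x3 uint8, blue, green, red; 480x640 float32, m along the optical axis (not along the pixel's ray), 0 where there is no reading.
- vision.get_calibration(name): a dict with "camera_matrix" (3x3 intrinsics, pixels), "rvec" (rotation vector, rad) and "tvec" (3), from world to camera coordinates, as OpenCV has them. Camera axes: x right, y down, z forward; pixel columns grow to the right and rows downward; lengths in m; the calibration is good to about 2 mm. A picture is of the moment at which its call begins: read the wrist's pose just before it. get_calibration takes no time and is no camera call; for the wrist camera it gives the pose at the moment of the call.
- close_job(): hands the job in, once; it reports no verdict.
The state is a dict: "time": time; "joint_positions": joint angles; "joint_vel": joint speeds; "joint_torque": joint torques, N m; "ee_pos": TCP position; "eef_rot": TCP orientation; "ft_force": force on the tool from outside, world axes, zero at the start; "torque": the same for the moment, N m; "width": finger opening in m.
Only numpy, scipy, OpenCV 4.12 (cv2) and the standard library are available. Lean on these libraries where they do the work, as an engineer would, in place of code of your own. Each camera call takes 0.05 s, during which the arm holds its last target. There are 200 camera calls.

## Working session

There is one attempt and no reset: what is moved stays moved. The work goes in short steps, Python scripts to look and compute and a shell command to move; the robot and the scene stay as the last step left them, time stands still between calls to the robot, and variables do not carry over. Pictures are saved under pics/ and viewed, about 8 in all and at most 12, crops included, and the job is handed in when it is done.

```bash
mkdir -p pics
cat > h.py <<'E'
import numpy as np, cv2
from scipy.spatial.transform import Rotation as R
from bench import r, vision
def cal(n):
    c=vision.get_calibration(n); return np.array(c["camera_matrix"],float),R.from_rotvec(np.ravel(c["rvec"])).as_matrix(),np.ravel(c["tvec"])
def ray(n,u,v,z,c=None):  # pixel -> world point at height z
    K,Rm,t=c or cal(n); d=Rm.T@np.linalg.solve(K,[u,v,1.]); o=-Rm.T@t
    return o+d*(z-o[2])/d[2]
def proj(n,p,c=None):
    K,Rm,t=c or cal(n); q=K@(Rm@np.array(p)+t); return q[:2]/q[2]
E
python3 - <<'E'
from h import *
s=r.read_state(); print(s)
for n in ("top","scene"):
    p,d=vision.camera(n); cv2.imwrite(f"pics/{n}0.png",p); np.save(f"{n}0.npy",d)
    K,Rm,t=cal(n); print(n,K.ravel(),-Rm.T@t,Rm.round(3).tolist())
E
```

```text
{'time': 0.0, 'joint_positions': array([-1.12961173,  0.33285843, -0.06469302,  1.46090823,  0.02158681,
        1.34993053, -0.08851188]), 'joint_vel': array([ 0.00037371, -0.00176435,  0.00032373, -0.00227125,  0.00044092,
       -0.00082403, -0.00110592]), 'joint_torque': array([-1.29333134e-04, -6.23260117e+01,  2.47203629e-02, -3.89897239e+01,
       -6.12822105e-02,  3.98488354e-02,  1.75190876e-04]), 'ee_pos': array([0.27941857, 0.55863292, 0.22177812]), 'eef_rot': array([ 0.16201814,  0.68827496, -0.1629965 ,  0.68808418]), 'ft_force': array([-0.44525033,  0.30838385,  0.73333885]), 'torque': array([ 0.02683593,  0.05943554, -0.00279912]), 'width': 0.08726133911626946}
top [583.69049274   0.         317.72874081   0.         583.69049274
 232.97190121   0.           0.           1.        ] [0.24852629 0.00784554 1.7710551 ] [[0.001, -1.0, 0.007], [-0.98, -0.003, -0.201], [0.201, -0.006, -0.98]]
scene [577.53034006   0.         326.05091766   0.         577.53034006
 240.80774407   0.           0.           1.        ] [1.01096762 0.71948572 1.22283985] [[-0.858, 0.513, -0.014], [0.42, 0.686, -0.594], [-0.295, -0.516, -0.804]]
```

View pics/top0.png

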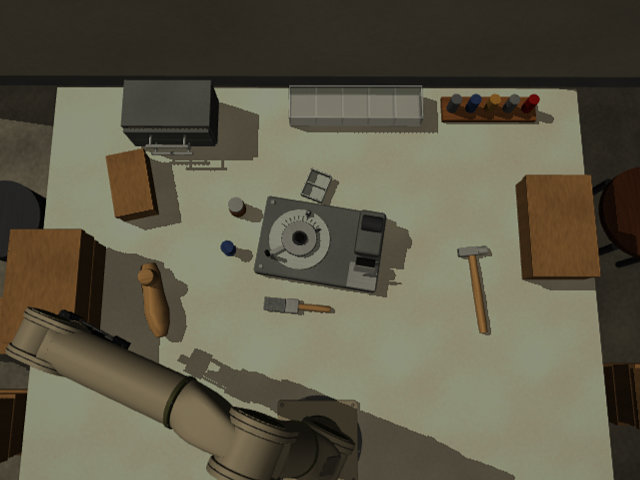

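View pics/scene0.png

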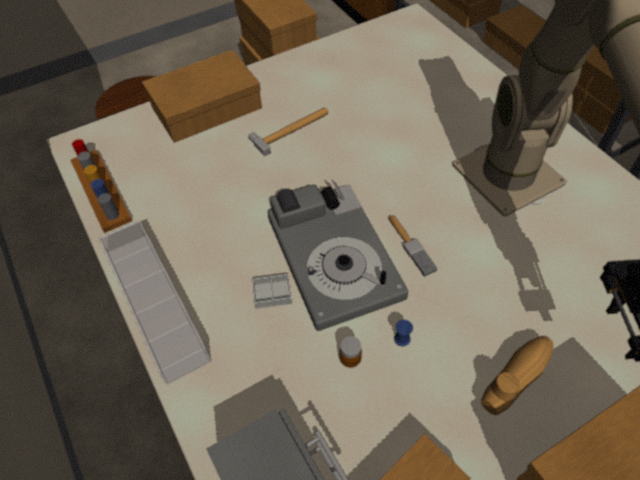

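Top view: ring at about (300,238), lever post near (267,254), rider near (309,214), spool (228,248), jar (237,207). Next, an enlarged crop of each view.

Run:
```python
from h import *
a=cv2.resize(cv2.imread("pics/top0.png")[190:295,215:355],None,fx=5,fy=5,interpolation=cv2.INTER_CUBIC)
b=cv2.resize(cv2.imread("pics/scene0.png")[220:325,290:410],None,fx=5,fy=5,interpolation=cv2.INTER_CUBIC)
cv2.imwrite("pics/topc.png",a);cv2.imwrite("pics/scenec.png",b)
```

```text
(no output)
```

View pics/topc.png

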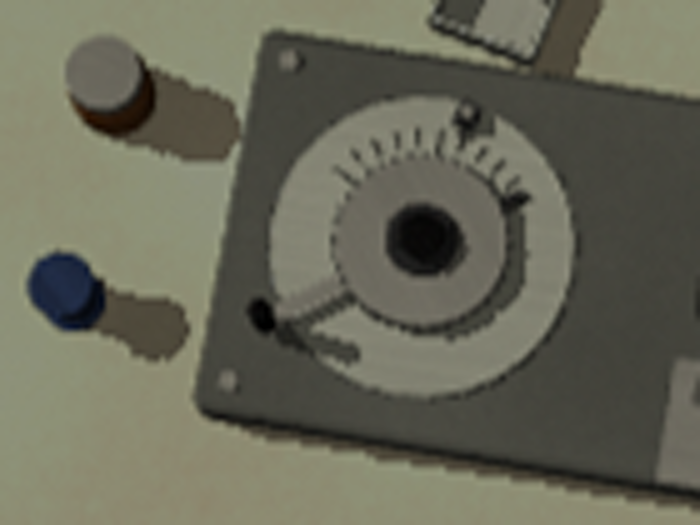

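View pics/scenec.png

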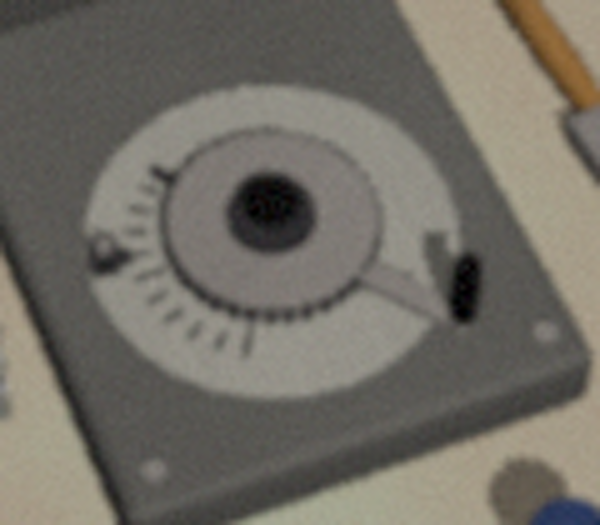

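Run:
```python
from h import *
T=lambda x,y,z:ray("top",215+x/5-.4,190+y/5-.4,z)
S=lambda x,y,z:ray("scene",290+x/5-.4,220+y/5-.4,z)
P={}
for n,a,b,z in [("knob",(425,236),(268,200),.082),("ptr",(522,199),(160,170),.056),("ridertop",(467,114),(103,240),.062),("tooth",(464,140),(125,258),.056),("post",(262,312),(467,260),.105),("disc",(422,247),(273,242),.049)]:
    P[n]=(T(*a,z),S(*b,z)); print(n,P[n][0].round(4),P[n][1].round(4))
for i in (0,1):
    c=P["knob"][i]
    for n in P: d=P[n][i]-c; print(i,n,np.hypot(*d[:2]).round(4),np.arctan2(d[1],d[0]).round(3))
print("jar",T(105,72,.065),"spool",T(62,283,.06), "deck corners",T(270,30,.045),T(200,410,.045))
print(R.from_quat(r.read_state()["eef_rot"]).as_matrix().round(3))
```

```text
knob [0.5837 0.0507 0.082 ] [0.5859 0.0565 0.082 ]
ptr [ 0.6117 -0.0067  0.056 ] [ 0.6122 -0.0017  0.056 ]
ridertop [0.6627 0.0265 0.062 ] [0.6589 0.0233 0.062 ]
tooth [0.648  0.0283 0.056 ] [0.6532 0.0343 0.056 ]
post [0.5341 0.1441 0.105 ] [0.5338 0.1465 0.105 ]
disc [0.5836 0.0533 0.049 ] [0.5847 0.0598 0.049 ]
0 knob 0.0 0.0
0 ptr 0.0639 -1.118
0 ridertop 0.0826 -0.298
0 tooth 0.068 -0.336
0 post 0.1057 2.059
0 disc 0.0026 1.646
1 knob 0.0 0.0
1 ptr 0.0639 -1.146
1 ridertop 0.0802 -0.428
1 tooth 0.0709 -0.319
1 post 0.104 2.096
1 disc 0.0035 1.931
jar [0.68733674 0.24459125 0.065     ] spool [0.55904079 0.26702442 0.06      ] deck corners [0.7192658  0.14734936 0.045     ] [0.48515306 0.1847357  0.045     ]
[[-0.     0.447  0.894]
 [-0.001  0.894 -0.447]
 [-1.    -0.001  0.   ]]
```

Axis ≈ (0.584, 0.053), pointer at −1.10 rad, rider at −0.33, so about +0.75 rad to turn. I push with the back of the shut fingers (−tool y) and turn the tool by 0.25 rad to suit.

```bash
python3 -m pendant '0 -.02 .04 0 0 0;0 -.07 .14 0 0 0;0 -.14 .28 0 0 0;0 -.21 .42 0 0 0;0 -.28 .56 .04 0 0;0 -.35 .70 .08 0 0;0 -.40 .80 .12 0 0;0 -.43 .845 .167 0 0' -1 10
python3 - <<'E'
from h import *
s=r.read_state(); M=R.from_quat(s["eef_rot"]).as_matrix(); print(M.round(3))
n=-M[:,1]; post=np.array([.534,.1455,.07]); tgt=post-n*.045; tgt[2]=.2
print(tgt,(M.T@(tgt-s["ee_pos"])/.25).round(3))
E
```

```text
time: 0.9
ee_pos: [0.4227, 0.3651, 0.2226]
eef_rot: [0.25, 0.661, -0.25, 0.662]
ft_force: [-0.5, 0.5, -0.5]
width: 0.0308
[[ 0.001  0.661  0.751]
 [-0.     0.751 -0.661]
 [-1.     0.     0.001]]
[0.56373106 0.17927964 0.2       ] [ 0.091 -0.185  0.914]
```

```bash
python3 -m pendant '0 -.02 .06 0 0 0;.01 -.04 .2 0 0 0;.02 -.07 .36 0 0 0;.03 -.1 .52 0 0 0;.05 -.14 .68 0 0 0;.07 -.16 .81 0 0 0;.08 -.18 .89 0 0 0;.09 -.185 .914 0 0 0'
python3 - <<'E'
from h import *
s=r.read_state(); M=R.from_quat(s["eef_rot"]).as_matrix()
c=cal("wrist");p,d=vision.camera("wrist"); cv2.imwrite("pics/w1.png",p)
print(s["ee_pos"],-c[1].T@c[2]); np.savez("w1.npz",K=c[0],R=c[1],t=c[2])
for q in [(.584,.053,.082),(.534,.1455,.105)]: print(proj("wrist",q,c))
E
```

```text
time: 1.7
ee_pos: [0.5639, 0.181, 0.1997]
eef_rot: [0.247, 0.662, -0.248, 0.662]
ft_force: [0.6, 0.0, -0.1]
width: 0.0005
[0.56387114 0.18102663 0.19966774] [0.50243899 0.23493064 0.36270615]
[228.01050558 335.33316366]
[257.65261765 243.89744648]
```

View pics/w1.png

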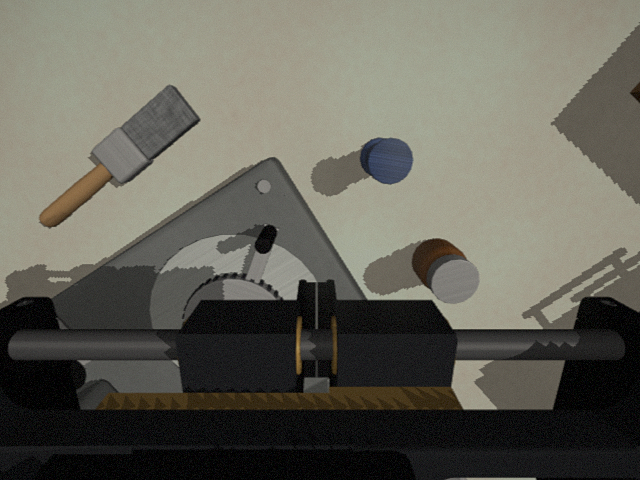

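Wrist view: post top near (262,246), about where predicted (258,244); spool and jar are clear. Descend and work out the pushing arc.

```bash
python3 -m pendant '.04 0 0 0 0 0;.12 0 0 0 0 0;.22 0 0 0 0 0;.32 0 0 0 0 0;.41 0 0 0 0 0;.47 0 0 0 0 0;.5 0 0 0 0 0;.51 0 0 0 0 0'
python3 - <<'E'
from h import *
s=r.read_state(); M=R.from_quat(s["eef_rot"]).as_matrix(); n=-M[:,1]
print(s["ee_pos"],s["ft_force"])
C=np.array([.584,.053,.072])
for a in [2.06,2.16,2.26,2.36,2.46,2.56,2.61,2.7,2.8]:
    p=C+.105*np.array([np.cos(a),np.sin(a),0])-n*.022
    print(a,p.round(3),(M.T@(p-s["ee_pos"])/.25).round(3))
E
```

```text
time: 2.55
ee_pos: [0.5623, 0.1844, 0.072]
eef_rot: [0.247, 0.663, -0.247, 0.662]
ft_force: [-0.3, -0.5, -0.0]
width: 0.0002
[0.56226523 0.18440836 0.07202766] [-0.32795005 -0.49273374 -0.00706594]
2.06 [0.549 0.162 0.072] [ 0.    -0.101  0.018]
2.16 [0.54  0.157 0.072] [ 0.    -0.141  0.005]
2.26 [0.532 0.151 0.072] [ 0.    -0.182 -0.004]
2.36 [0.524 0.144 0.072] [ 0.    -0.224 -0.009]
2.46 [0.517 0.136 0.072] [ 0.    -0.266 -0.01 ]
2.56 [0.511 0.127 0.072] [ 0.    -0.308 -0.007]
2.61 [0.508 0.123 0.072] [ 0.    -0.328 -0.003]
2.7 [0.503 0.115 0.072] [ 0.    -0.365  0.005]
2.8 [0.499 0.105 0.072] [ 0.    -0.405  0.018]
```

```bash
python3 -m pendant '0 -.03 .01 0 0 0;0 -.06 .015 0 0 0;0 -.08 .015 0 0 0;0 -.095 .015 0 0 0;0 -.105 .014 0 0 0;0 -.115 .012 0 0 0;0 -.125 .01 0 0 0;0 -.14 .005 0 0 0'
python3 -m pendant '0 -.013 -.003 0 0 0;0 -.026 -.006 0 0 0;0 -.039 -.009 0 0 0;0 -.052 -.01 0 0 0;0 -.065 -.012 0 0 0;0 -.078 -.014 0 0 0;0 -.091 -.015 0 0 0;0 -.1 -.015 0 0 0'
python3 - <<'E'
from h import *
for n in ("top","scene"):
    p,d=vision.camera(n); cv2.imwrite(f"pics/{n}2.png",p)
a=cv2.resize(cv2.imread("pics/top2.png")[195:285,245:345],None,fx=4,fy=4,interpolation=cv2.INTER_CUBIC)
b=cv2.resize(cv2.imread("pics/scene2.png")[225:315,300:400],None,fx=4,fy=4,interpolation=cv2.INTER_CUBIC)
cv2.imwrite("pics/c2.png",np.hstack([a,b])); print(r.read_state()["ee_pos"])
E
```

```text
time: 3.35
ee_pos: [0.5409, 0.1573, 0.0728]
eef_rot: [0.247, 0.662, -0.247, 0.663]
ft_force: [0.6, 3.5, 2.2]
width: 0.0003
time: 4.15
ee_pos: [0.5213, 0.1396, 0.0725]
eef_rot: [0.247, 0.663, -0.247, 0.662]
ft_force: [-0.9, 2.8, 0.1]
width: 0.0004
[0.52138116 0.13942402 0.07247802]
```

View pics/c2.png

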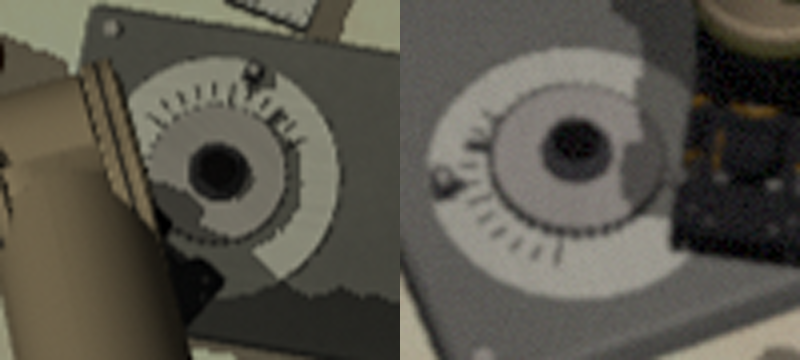

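Both views show the pointer (left half (282,116)) moving toward the rider (255,75), with the ring unobstructed. Continue ≈0.3 rad, then measure.

```bash
python3 -m pendant '0 -.012 0 0 0 0;0 -.026 0 0 0 0;0 -.04 .001 0 0 0;0 -.054 .003 0 0 0;0 -.068 .005 0 0 0;0 -.082 .008 0 0 0;0 -.095 .01 0 0 0;0 -.105 .012 0 0 0'
python3 - <<'E'
from h import *
for n in ("top","scene"):
    ps=[vision.camera(n)[0].astype(float) for _ in range(4)]; cv2.imwrite(f"pics/{n}3.png",np.mean(ps,0))
a=cv2.resize(cv2.imread("pics/top3.png")[205:255,280:330],None,fx=8,fy=8,interpolation=cv2.INTER_CUBIC)
b=cv2.resize(cv2.imread("pics/scene3.png")[240:290,300:350],None,fx=8,fy=8,interpolation=cv2.INTER_CUBIC)
cv2.imwrite("pics/c3.png",np.hstack([a,b])); s=r.read_state(); print(s["ee_pos"],s["ft_force"])
M=R.from_quat(s["eef_rot"]).as_matrix(); p=s["ee_pos"]-M[:,1]*.022-np.array([.584,.053,0]);print(np.hypot(*p[:2]),np.arctan2(p[1],p[0]))
E
```

```text
time: 5.05
ee_pos: [0.5065, 0.1179, 0.0725]
eef_rot: [0.247, 0.662, -0.247, 0.662]
ft_force: [-0.5, 3.3, 1.2]
width: 0.0003
[0.5065845  0.11792429 0.07239448] [ 0.23034419 -0.29767079  0.25174726]
0.103761409697037 2.6573428252645215[ WARN:0@4.707] global loadsave.cpp:1063 imwrite_ Unsupported depth image for selected encoder is fallbacked to CV_8U.
```

View pics/c3.png

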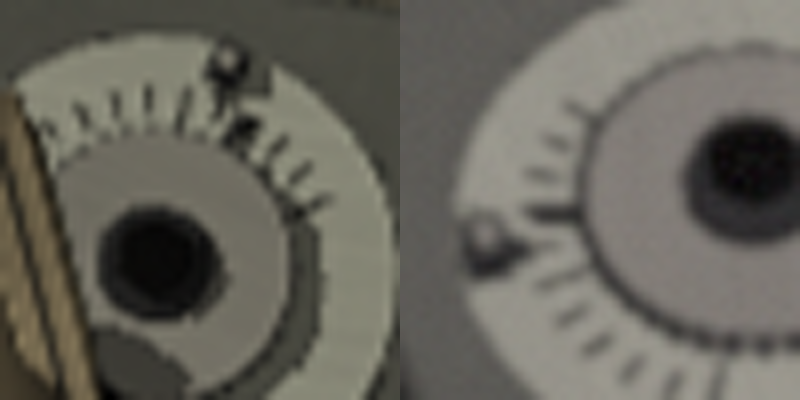

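Pointer is close: left half tip at (247,124) with the tooth at about (224,97); right half tip (528,214), tooth tip (532,252). Next I compute the remaining angle from both views.

Run:
```python
from h import *
T=lambda x,y,z:ray("top",280+(x+.5)/8-.5,205+(y+.5)/8-.5,z)
S=lambda x,y,z:ray("scene",300+(x+.5)/8-.5,240+(y+.5)/8-.5,z)
c={}
for f,nm,L in [(T,"top",[("knob",158,262,.082),("ptip",247,124,.056),("tooth",224,97,.056),("rider",233,52,.062)]),(S,"scene",[("knob",352,160,.082),("ptip",128,214,.056),("tooth",132,252,.056),("rider",88,234,.062)])]:
    P={n:f(x,y,z) for n,x,y,z in L}
    for n in P: d=P[n]-P["knob"]; print(nm,n,P[n].round(4),np.hypot(*d[:2]).round(4),np.arctan2(d[1],d[0]).round(3))
    # predicted pictures of tooth for several angles
    K=P["knob"]
    for a in (-.5,-.45,-.4,-.35,-.3,-.25):
        off=np.array([280,205]) if nm=="top" else np.array([300,240])
        q=[((proj(nm,[K[0]+rr*np.cos(a),K[1]+rr*np.sin(a),z])-off+.5)*8-.5).round(0) for rr,z in ((.068,.056),(.070,.056),(.084,.062))]
        print(a,*q)
```

```text
top knob [0.5822 0.0515 0.082 ] 0.0 0.0
top ptip [0.6404 0.0191 0.056 ] 0.0666 -0.508
top tooth [0.6508 0.0278 0.056 ] 0.0726 -0.333
top rider [0.6668 0.0244 0.062 ] 0.0889 -0.31
-0.5 [247. 120.] [250. 116.] [268.  80.]
-0.45 [239. 116.] [242. 111.] [258.  75.]
-0.4 [231. 112.] [233. 108.] [248.  71.]
-0.35 [223. 109.] [225. 104.] [237.  67.]
-0.3 [214. 106.] [216. 101.] [227.  63.]
-0.25 [206. 104.] [207.  99.] [216.  60.]
scene knob [0.5851 0.0569 0.082 ] 0.0 0.0
scene ptip [0.644  0.0232 0.056 ] 0.0679 -0.519
scene tooth [0.65   0.0358 0.056 ] 0.0683 -0.314
scene rider [0.6599 0.0268 0.062 ] 0.0807 -0.383
-0.5 [128. 218.] [121. 218.] [ 74. 209.]
-0.45 [128. 227.] [122. 227.] [ 75. 220.]
-0.4 [130. 236.] [123. 237.] [ 76. 232.]
-0.35 [131. 245.] [125. 246.] [ 78. 243.]
-0.3 [134. 254.] [127. 256.] [ 81. 254.]
-0.25 [136. 264.] [130. 265.] [ 85. 266.]
```

```bash
python3 -m pendant '0 -.01 .002 0 0 0;0 -.02 .004 0 0 0;0 -.03 .007 0 0 0;0 -.04 .009 0 0 0;0 -.046 .011 0 0 0;0 -.05 .013 0 0 0;0 -.05 .013 0 0 0'
python3 - <<'E'
from h import *
for n in ("top","scene"):
    ps=[vision.camera(n)[0].astype(float) for _ in range(4)]; cv2.imwrite(f"pics/{n}4.png",np.mean(ps,0).astype(np.uint8))
a=cv2.resize(cv2.imread("pics/top4.png")[205:255,280:330],None,fx=8,fy=8,interpolation=cv2.INTER_CUBIC)
b=cv2.resize(cv2.imread("pics/scene4.png")[240:290,300:350],None,fx=8,fy=8,interpolation=cv2.INTER_CUBIC)
cv2.imwrite("pics/c4.png",np.hstack([a,b])); s=r.read_state(); print(s["ee_pos"],s["ft_force"])
M=R.from_quat(s["eef_rot"]).as_matrix(); p=s["ee_pos"]-M[:,1]*.022-np.array([.584,.053,0]);print(np.hypot(*p[:2]),np.arctan2(p[1],p[0]))
E
```

```text
time: 6.15
ee_pos: [0.5008, 0.1065, 0.0726]
eef_rot: [0.247, 0.663, -0.247, 0.662]
ft_force: [-0.6, 1.2, 0.0]
width: 0.0002
[0.50092708 0.10657156 0.07252105] [0.09400345 1.14737005 0.03627634]
0.10425306143006174 2.7792936131821357
```

View pics/c4.png

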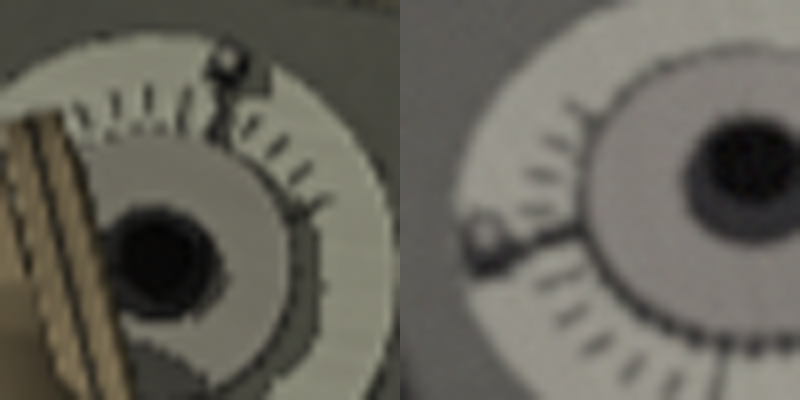

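Pointer and tooth look nearly in line in both views: left tip (224,110) against tooth (223,95), right tip (528,243) against tooth (512,250). I back off, rise, and check from above with the wrist camera.

```bash
python3 -m pendant '0 .02 0 0 0 0;0 .06 0 0 0 0;0 .09 0 0 0 0;-.08 .1 0 0 0 0;-.22 .1 0 0 0 0;-.36 .1 0 0 0 0;-.46 .1 0 0 0 0;-.5 .1 0 0 0 0'
python3 -m pendant '0 0 .05 0 0 0;0 0 .18 0 0 0;0 0 .35 0 0 0;0 .01 .52 0 0 0;0 .02 .69 0 0 0;0 .03 .82 0 0 0;0 .03 .91 0 0 0;0 .03 .945 0 0 0'
python3 -m pendant '0 0 0 0 0 0;0 0 0 0 0 0'
python3 - <<'E'
from h import *
s=r.read_state(); c=cal("wrist"); p,d=vision.camera("wrist"); cv2.imwrite("pics/w5.png",p); np.savez("w5.npz",K=c[0],R=c[1],t=c[2])
print(s["ee_pos"],proj("wrist",(.584,.053,.082),c)); 
u,v=map(int,proj("wrist",(.648,.03,.056),c)); print(u,v)
u0,v0=max(u-100,0),max(v-75,0); print(u0,v0)
cv2.imwrite("pics/c5.png",cv2.resize(p[v0:v0+150,u0:u0+200],None,fx=4,fy=4,interpolation=cv2.INTER_CUBIC))
E
```

```text
time: 7.35
ee_pos: [0.5187, 0.1263, 0.2002]
eef_rot: [0.248, 0.662, -0.246, 0.664]
ft_force: [-0.4, -0.6, -0.1]
width: 0.0007
time: 8.15
ee_pos: [0.7013, -0.0268, 0.1944]
eef_rot: [0.247, 0.663, -0.249, 0.661]
ft_force: [-0.7, -0.2, -0.4]
width: 0.0005
time: 8.35
ee_pos: [0.7002, -0.0228, 0.1966]
eef_rot: [0.247, 0.663, -0.247, 0.662]
ft_force: [-0.2, -0.4, 0.1]
width: 0.0
[ 0.70015284 -0.02284002  0.19657295] [290.33961116  56.05215565]
322 145
222 70
```

View pics/c5.png

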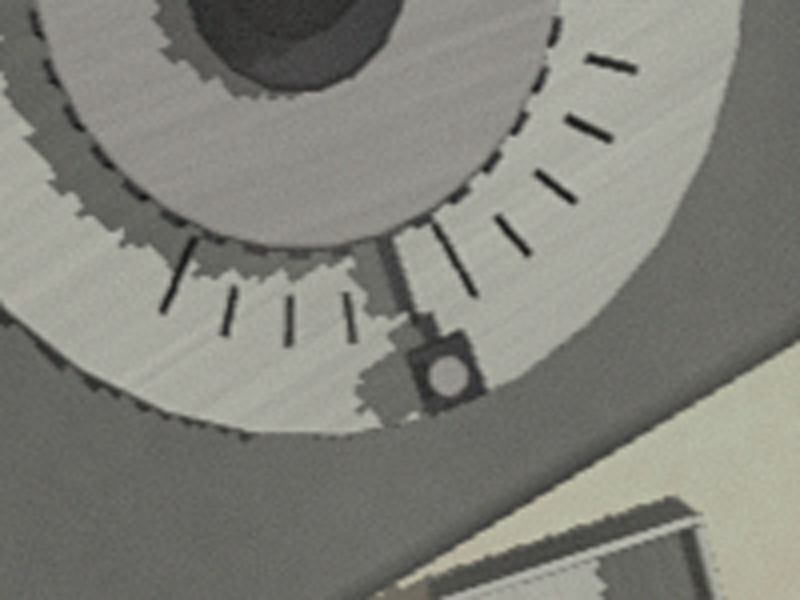

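Clear view: pointer tip at (407,314), tooth tip at about (424,316), rider block centre (448,375). The ring is still a little short.

Run:
```python
from h import *
z=np.load("w5.npz"); c=(z["K"],z["R"],z["t"]); print(c[0][0,0])
f=lambda x,y,h: ray("wrist",222+(x+.5)/4-.5,70+(y+.5)/4-.5,h,c)
C=ray("wrist",290,56,.082,c)
pt,pb=f(407,314,.06),f(388,238,.06); tt,rc=f(424,316,.06),f(448,375,.062)
d=pt-pb; l=rc-pt
print(pt,tt,rc,"ptr dir",np.arctan2(d[1],d[0]),"tooth->rider dir",np.arctan2(*(rc-tt)[1::-1]))
# axis from pointer line & radius
Cp=pt-.068*d/np.hypot(*d[:2]); Ck=rc-.084*(rc-tt)/np.hypot(*(rc-tt)[:2]); print("axis",Cp,Ck)
for C in (np.array([.584,.053,0]),Cp): print([np.arctan2(*(q-C)[1::-1]).round(3) for q in (pt,tt,rc)],[np.hypot(*(q-C)[:2]).round(4) for q in (pt,tt,rc)])
print("tip gap",pt-tt)
```

```text
339.4177823586626
[0.65012052 0.02887605 0.06      ] [0.65280422 0.03134673 0.06      ] [0.66538138 0.02733402 0.062     ] ptr dir -0.4542853792305706 tooth->rider dir -0.3088388561427411
axis [0.58901743 0.05871583 0.06      ] [0.58535566 0.05286604 0.04927444]
[np.float64(-0.35), np.float64(-0.305), np.float64(-0.306)] [np.float64(0.0704), np.float64(0.0721), np.float64(0.0853)]
[np.float64(-0.454), np.float64(-0.405), np.float64(-0.39)] [np.float64(0.068), np.float64(0.0694), np.float64(0.0826)]
tip gap [-0.00268369 -0.00247069  0.        ]
```

About 0.045 rad is left (4.7 mm at the post). I go back and nudge; target TCP ≈ (0.4993, 0.1022).

```bash
python3 -m pendant '0 0 -.05 0 0 0;0 0 -.18 0 0 0;0 0 -.35 0 0 0;0 -.01 -.52 0 0 0;0 -.02 -.69 0 0 0;0 -.03 -.82 0 0 0;0 -.03 -.91 0 0 0;0 -.03 -.945 0 0 0'
python3 -m pendant '0 0 0 0 0 0;.04 0 0 0 0 0;.14 0 0 0 0 0;.28 0 0 0 0 0;.4 0 0 0 0 0;.47 0 0 0 0 0;.5 0 0 0 0 0;.5 0 0 0 0 0'
python3 -m pendant '0 -.03 0 0 0 0;0 -.06 0 0 0 0;0 -.08 0 0 0 0;0 -.09 0 0 0 0;0 -.095 0 0 0 0;0 -.1 0 0 0 0;0 -.1 0 0 0 0'
python3 - <<'E'
from h import *
s=r.read_state(); M=R.from_quat(s["eef_rot"]).as_matrix()
print(M.T@(np.array([.4993,.1022,s["ee_pos"][2]])-s["ee_pos"])/.25)
E
```

```text
time: 9.2
ee_pos: [0.5152, 0.1283, 0.1981]
eef_rot: [0.246, 0.663, -0.245, 0.663]
ft_force: [2.0, 0.3, -0.0]
width: 0.0004
time: 10.0
ee_pos: [0.5172, 0.1244, 0.0713]
eef_rot: [0.247, 0.663, -0.248, 0.662]
ft_force: [0.1, 0.4, 0.1]
width: 0.0003
time: 10.7
ee_pos: [0.501, 0.1068, 0.0727]
eef_rot: [0.247, 0.662, -0.247, 0.663]
ft_force: [0.5, -0.6, 0.7]
width: 0.0004
[-6.65674784e-06 -1.82299562e-02  6.83904503e-03]
```

```bash
python3 -m pendant '0 -.004 .001 0 0 0;0 -.008 .003 0 0 0;0 -.012 .005 0 0 0;0 -.015 .006 0 0 0;0 -.0185 .007 0 0 0;0 -.0185 .007 0 0 0;0 -.0185 .007 0 0 0'
python3 -m pendant '0 .02 0 0 0 0;0 .06 0 0 0 0;0 .09 0 0 0 0;-.08 .1 0 0 0 0;-.22 .1 0 0 0 0;-.36 .1 0 0 0 0;-.46 .1 0 0 0 0;-.5 .1 0 0 0 0'
python3 -m pendant '0 0 .05 0 0 0;0 0 .18 0 0 0;0 0 .35 0 0 0;0 .01 .52 0 0 0;0 .02 .69 0 0 0;0 .03 .82 0 0 0;0 .04 .91 0 0 0;0 .04 .945 0 0 0'
python3 -m pendant '0 0 0 0 0 0;0 0 0 0 0 0'
python3 - <<'E'
from h import *
s=r.read_state(); c=cal("wrist"); p,d=vision.camera("wrist"); cv2.imwrite("pics/w6.png",p); np.savez("w6.npz",K=c[0],R=c[1],t=c[2])
print(s["ee_pos"])
cv2.imwrite("pics/c6.png",cv2.resize(p[20:170,222:422],None,fx=4,fy=4,interpolation=cv2.INTER_CUBIC))
E
```

```text
time: 11.4
ee_pos: [0.4992, 0.1019, 0.0725]
eef_rot: [0.247, 0.662, -0.247, 0.662]
ft_force: [0.6, 2.3, 0.6]
width: 0.0007
time: 12.2
ee_pos: [0.517, 0.1216, 0.2001]
eef_rot: [0.248, 0.662, -0.246, 0.664]
ft_force: [-0.2, -0.2, 0.4]
width: 0.0005
time: 13.0
ee_pos: [0.7014, -0.0293, 0.1943]
eef_rot: [0.247, 0.663, -0.249, 0.661]
ft_force: [-1.0, 0.9, -0.7]
width: 0.0002
time: 13.2
ee_pos: [0.7, -0.0257, 0.1966]
eef_rot: [0.247, 0.663, -0.247, 0.662]
ft_force: [0.5, -0.2, 0.2]
width: 0.0003
[ 0.7000456  -0.02573097  0.19657088]
```

View pics/c6.png

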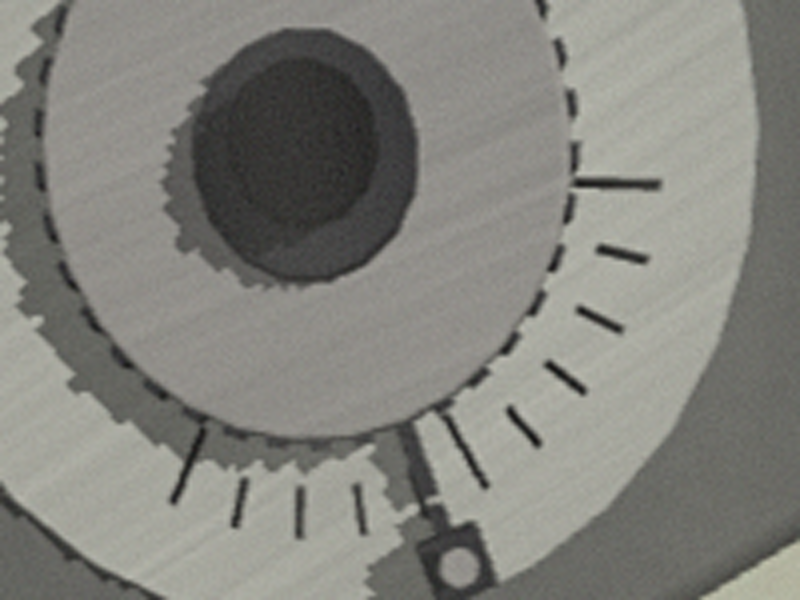

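Pointer (405,425)→(427,498) now lines up with the tooth (435,510) and rider (460,565) to about 1 mm; knob centre (303,143). Next, the press.

Run:
```python
from h import *
z=np.load("w6.npz"); c=(z["K"],z["R"],z["t"])
f=lambda x,y,h: ray("wrist",222+(x+.5)/4-.5,20+(y+.5)/4-.5,h,c)
k=f(303,143,.082); pt=f(427,500,.06);tt=f(434,510,.06);rc=f(460,565,.062)
print(k,pt,tt,rc,[np.arctan2(*(q-np.array([.585,.053,0]))[1::-1]).round(3) for q in (pt,tt,rc)])
s=r.read_state(); M=R.from_quat(s["eef_rot"]).as_matrix()
t=np.array([.585,.053,.1]); print((M.T@(t-s["ee_pos"])/.25).round(3))
```

```text
[0.58693538 0.05429233 0.082     ] [0.65060752 0.031041   0.06      ] [0.65314392 0.03084322 0.06      ] [0.66534627 0.02770711 0.062     ] [np.float64(-0.323), np.float64(-0.314), np.float64(-0.305)]
[ 0.389 -0.064 -0.553]
```

```bash
python3 -m pendant '0 0 -.04 0 0 0;0 -.01 -.14 0 0 0;0 -.02 -.26 0 0 0;0 -.04 -.38 0 0 0;0 -.05 -.48 0 0 0;0 -.06 -.53 0 0 0;0 -.064 -.55 0 0 0;0 -.064 -.55 0 0 0'
python3 -m pendant '.03 0 0 0 0 0;.1 0 0 0 0 0;.2 0 0 0 0 0;.3 0 0 0 0 0;.36 0 0 0 0 0;.39 0 0 0 0 0;.4 0 0 0 0 0;.4 0 0 0 0 0'
```

```text
time: 14.05
ee_pos: [0.5862, 0.0519, 0.198]
eef_rot: [0.247, 0.662, -0.247, 0.663]
ft_force: [-0.0, -0.2, -0.4]
width: 0.0003
time: 14.85
ee_pos: [0.5867, 0.0515, 0.0979]
eef_rot: [0.247, 0.662, -0.247, 0.663]
ft_force: [-0.4, -0.2, -0.4]
width: 0.0004
```

```bash
python3 -m pendant '.02 0 0 0 0 0;.04 0 0 0 0 0;.055 0 0 0 0 0;.065 0 0 0 0 0;.073 0 0 0 0 0;.081 0 0 0 0 0;.088 0 0 0 0 0;.092 0 0 0 0 0'
python3 -m pendant '0 0 0 0 0 0;0 0 0 0 0 0'
```

```text
time: 15.65
ee_pos: [0.5863, 0.0517, 0.0745]
eef_rot: [0.247, 0.662, -0.247, 0.662]
ft_force: [-2.1, 0.5, 6.5]
width: 0.0006
time: 15.85
ee_pos: [0.5863, 0.0517, 0.0745]
eef_rot: [0.247, 0.662, -0.247, 0.662]
ft_force: [-1.2, 0.1, 2.1]
width: 0.0004
```

```bash
python3 -m pendant '.002 0 0 0 0 0;.004 0 0 0 0 0;.005 0 0 0 0 0;.005 0 0 0 0 0;.005 0 0 0 0 0'
```

```text
time: 16.35
ee_pos: [0.5865, 0.0517, 0.0744]
eef_rot: [0.247, 0.662, -0.247, 0.663]
ft_force: [-5.6, -0.9, 13.9]
width: 0.0003
```

At the stop (force 14 N, no further travel). Rise straight up and check from the same viewpoint.

```bash
python3 -m pendant '-.01 0 0 0 0 0;-.04 0 0 0 0 0;-.1 0 0 0 0 0;-.2 0 0 0 0 0;-.32 0 0 0 0 0;-.42 0 0 0 0 0;-.48 0 0 0 0 0;-.49 0 0 0 0 0'
python3 -m pendant '0 0 .04 0 0 0;0 .01 .14 0 0 0;0 .02 .26 0 0 0;0 .04 .38 0 0 0;0 .05 .48 0 0 0;0 .06 .53 0 0 0;0 .064 .55 0 0 0;0 .064 .55 0 0 0'
python3 -m pendant '0 0 0 0 0 0;0 0 0 0 0 0'
python3 - <<'E'
from h import *
s=r.read_state(); c=cal("wrist"); p,d=vision.camera("wrist"); cv2.imwrite("pics/w7.png",p)
K,Rm,t=c
for q in [(.586,.053,.078),(.62,.06,.064)]:
    u,v=map(int,proj("wrist",q,c)); D=np.median(d[v-3:v+4,u-3:u+4]); X=Rm.T@(np.linalg.solve(K,[u,v,1])*D-t); print(u,v,X)
cv2.imwrite("pics/c7.png",cv2.resize(p[20:170,222:422],None,fx=4,fy=4,interpolation=cv2.INTER_CUBIC)); print(s["ee_pos"],s["time"])
E
```

```text
time: 17.15
ee_pos: [0.5873, 0.0517, 0.1981]
eef_rot: [0.248, 0.661, -0.247, 0.663]
ft_force: [0.3, 0.1, -0.9]
width: 0.0008
time: 17.95
ee_pos: [0.7004, -0.027, 0.1941]
eef_rot: [0.247, 0.663, -0.248, 0.662]
ft_force: [-0.5, -0.8, -0.2]
width: 0.0003
time: 18.15
ee_pos: [0.7002, -0.0256, 0.1958]
eef_rot: [0.247, 0.663, -0.247, 0.662]
ft_force: [0.5, -0.0, -0.7]
width: 0.0005
295 56 [0.58522575 0.05341973 0.07477316]
331 89 [0.61959962 0.06025571 0.06489563]
[ 0.70023859 -0.02559083  0.19577273] 18.15
```

View pics/c7.png

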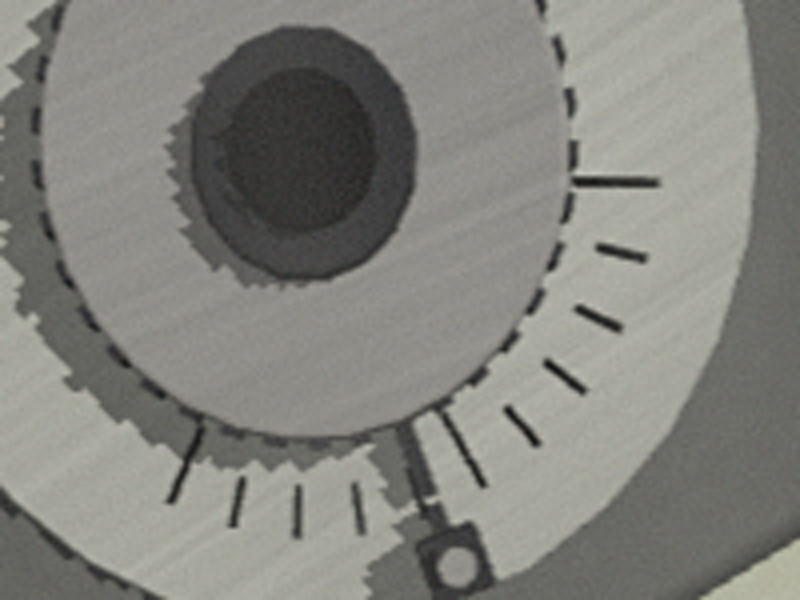

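Pointer (426,498) still faces the tooth (434,510). The knob is down: depth gives its top at 74.8 mm and the ring's top at 64.9 mm (64 nominal), so it stands about 74 mm high. The hand is clear.

```bash
python3 -c "
from bench import close_job; print(close_job())"
```

```text
the job is handed in; nothing more can be done
None
```

The ring's pointer is set at the rider's tooth and the lock plunger is pressed fully down. I handed the job in at about 18 s of the 54 s allowed; no verdict was reported.

- **Turning the ring:** I pushed the lever post round with the back of the shut fingers. The highest force reading I got was about 4 N (the 20 N limit applies to ring and lever). The first close wrist view showed the ring about 0.045 rad short, so I gave it one small extra nudge.
- **Pointer check:** The measurement after the nudge put the tips about 2.5 mm apart (limit 4.6 mm), within 0.01 to 0.02 rad of dead on. The last view, after the press, looked the same by eye, though I did not measure the gap again. The rider also looks unmoved.
- **Plunger check:** It went down until it stopped, with a reading of 14 N. Afterwards depth put the knob top at 74.8 mm, with the ring reading about 1 mm high, so it is about 74 mm (fully down).
- **Hand:** It was clear above the machine when I handed in.
- **Disagreement:** The fixed top and scene cameras differed by about 3 to 6 mm on positions such as the ring's axis, so I relied on the close wrist view for the final setting.
- **Not rechecked:** I did not look again at the spool, jar, brush and other things at the end; no move brought the hand down to them.

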